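# Clamp the oil stone in the bench trigger clamp

### The arm

A 6-joint arm with a two-finger parallel gripper is mounted at the origin on a cart in front of the work surface, level with it; the furniture and walls round the work are solid. World frame = base frame: x ahead of the robot, y to its left, z up, the work surface at z = 0. Lengths are in m, angles in rad, forces in N, time in s.
With the tool pointing down it reaches from about 0.25 to 0.775 m from the base axis. Payload 4 kg.
Tool frame: the origin (TCP) lies at the centre of the arm's flange, where the gripper is bolted on; the fingertips stand 199 mm ahead of it and the grasp point (between the pads) lies 180 mm ahead of it (robot.tcp_to_tips is the distance from the TCP to the fingertips, in m); z points along the fingers, y is the line along which they close (so a half turn about z gives the same grasp; the last joint's range is limited). The gripper opens to 94 mm and grips with 3 to 60 N. Pads are 16 mm wide; open, the fingers measure 119 mm over their backs; the gripper's body (75 mm by 177 mm) begins 78 mm behind the grasp point.
Start: joints at [-1.209, 0.087, 1.371, -0, 1.684, -0.103], TCP at [0.247, -0.492, 0.405] pointing down, gripper open.
Joint ranges: [-3.1, 3.1], [-0.76, 2.03], [0.27, 2.55], [-1.08, 4.22], [0.17, 2.65], [-2.57, 2.57]. Speed limits (rad/s): [2.79, 2.79, 3.14, 3.14, 3.14, 3.14].

### API

Orientations are given as [roll, pitch, yaw] about the fixed x, y, z axes, in that order (R = Rz(yaw) Ry(pitch) Rx(roll)).
In Python, from bench import telemetry, snapshot, ticket, robot gives the robot as it stands.
- The arm moves only by the tool apply_moves, never from a script. Its argument "moves" is a list that holds one entry, the list of rows, each a list of 5 numbers: the shift along the tool's x, y, z in units of 50 mm (1.0 is 50 mm), then the turn about the tool's z in units of 10 degrees (1.0 is 10 degrees), then the closure, from 0 (fully open) to 1 (shut). A call has 1 to 10 rows; each row is the pose to reach, as a shift and turn from the pose commanded when the call began, along the tool's axes at that moment; what a row does not reach only later rows make up. A row lasts 1/8 s, in which the tool goes at most 62.5 mm and 10.7 degrees, less where a joint would pass 70% of its speed; a pose out of reach is approached as far as the arm can. A call with a gripper value outside its range is refused whole. The fingers move at their own pace and stop on an object; the grip force is fixed at half the most. Time passes only in rows, so rows that repeat a pose let the fingers close. It gives the time, the measured TCP pose, the force, the opening and the grip force at its end, in the units of the state.
- telemetry.get_obs(): the state, without advancing time (a new reading comes with each control period).
- snapshot(name): name is "side" or "top" or "wrist"; returns a dict with "image" (480x640x3 uint8, red, green, blue), "fovy" (degrees; the focal length in pixels is half the picture's height over the tangent of half this angle, whatever the lens; pixels are square), "cx", "cy" (the principal point, pixels), "R" (3x3) and "t" (3): a world point X has camera coordinates R X + t. Camera axes: x right, y down, z forward; pixel columns grow to the right and rows downward; lengths in m; the calibration is good to about 2 mm. A picture is of the moment at which its call begins. There is no depth.
- ticket.close_job(): hands the job in; it is judged then, once.
The state is a dict: "time": time; "joint_positions": joint angles; "qvel": joint speeds; "joint_torque": joint torques, N m; "tool_pos": TCP position; "ee_rot": TCP orientation; "wrist_force": force on the tool from outside, world axes, zero at the start; "wrist_torque": the same for the moment, N m; "width": finger opening in m; "finger_force": force on a finger pad.
Only numpy, scipy, OpenCV 4.12 (cv2) and the standard library are available. Lean on these libraries where they do the work, as an engineer would, in place of code of your own. Each camera call takes 0.05 s, during which the arm holds its last target. There are 200 camera calls.

### The job

Set up the oil stone for sharpening: move the graver that lies on the clamp's wooden bed into the steel tray, flat on its floor beside the other graver, then lay the oil stone flat along the bed, centred across it between the two jaws. Pump the clamp's sprung trigger against its fixed grip until the far jaw has closed on the stone and grips it firmly between both jaws, and let the trigger spring back. Draw the jaw up only with the trigger, never push it by hand, and leave the radio, the dropper bottle, the can and the pot standing where they are.

Things in the scene. Friction and masses are not known exactly. Their poses are not given: they have to be found in the camera images.
- clamp: Trigger bar clamp lying on its side, fixed to the bench: grey cast body, toothed steel bar, pale wooden bed strip. Origin on the bench under the bar where it passes the body; x along the bar to the far jaw, y across from bar to bed, z up. Body x -62 to 26, y -26 to 56 mm, 53 mm high. Bar 14 mm wide at y = 0, its top 31 mm up. Bed 30 mm wide at y = 62, x 26 to 215, its top 12 mm up.
- bed (a point): Seat of the stone: on the bed's top (12 mm above the bench) and centre line, where the stone's centre comes once it is pressed against the fixed jaw; axes as the clamp's. The fixed jaw's rubber face stands at x = -62 mm from here. Both jaws: tops 31 mm above the bench, faces 40 mm wide, centred on the bed.
- grip (a point): Middle of the clamp's fixed grip: black ribbed handle beside the body, on the side of the bar away from the bed; 18 mm thick (along the bar), 60 mm long (across it), 8 to 44 mm above the bench. This point is at x = -29, y = -50, z = 26 mm in the clamp's axes. It never moves.
- trigger_face (a point): Point on the outer face of the black trigger, level with the grip's middle. The trigger (10 mm thick, 9 to 43 mm above the bench) stands beside the grip on its far-jaw side, hinged at x = 0, y = 32 mm of the clamp's axes. Squeezing moves it 20 mm towards the grip: from the grip's outer back to this face is 53 mm along the bar when released, 33 mm fully squeezed.
- trigger (a joint): Trigger angle: 0 released (a spring returns it), 0.24 rad fully squeezed. Pressed at its face it takes about 4 to 6 N for the spring alone, 13 N to drag the bar and 17 N to pinch the stone. Once the stone is tight, a squeeze of 20 to 30 N stops short of full, near 0.19 rad; forced much harder the pawl clicks over the teeth, which does no harm.
- bar (a joint): How far the bar with the far jaw has been drawn towards the fixed jaw, m: 0 fully open, about 0.035 when the jaws just touch both ends of the stone, about 0.040 tight. A pawl on the trigger catches the bar's coarse teeth (7 mm pitch): a squeeze draws it 7 mm if the trigger is then let right back; the first 0 to 10 mm. A brake (14 N) holds it when the trigger is released.
- far_jaw: Far jaw on the end of the bar, 19 mm thick, the part that closes on the stone. Origin on the bench under the middle of its rubber face, on the bed's centre line; axes as the clamp's. Face to face the jaws stand 160 mm apart less the bar's travel. It sits sprung on the bar and yields 5 mm at about 8 N.
- stone (a point): Centre (half-way up) of the oil stone: plain dark grey block 38 x 125 x 21 mm, 0.32 kg, lying flat; y along its length, z up. It starts on the left or on the right of the clamp, the other place holds the radio.
- graver_handle (a point): Centre of the handle of the loose graver (112 x 21 x 21 mm, turned wooden handle, thin steel blade), which starts on the clamp's bed. The handle is about 20 mm wide, 34 mm long and 21 mm high and lies on its flat; y points along the graver from blade to handle end, z up.
- graver_tip (a point): Point near the tip of the same graver's blade, 88 mm from the handle's centre, 6 mm above the surface it lies on.
- tray_in (a point): Middle of the inner floor of the plain steel tray (fixed, 170 x 115 x 14 mm, walls and floor 3 mm), 3 mm above the bench; x along its length, y across. Another graver is fixed in it along x at y = -38 mm (20 mm wide); the rest is free.
- scope (a point): On the axis of the fixed microscope stand behind the work, 150 mm above the bench: base and upright post up to 0.28 m high, and at 120 to 190 mm height a block with knobs that reaches 40 mm towards the robot and 80 mm to either side. Carry things round it on the robot's side.
- radio_c (a point): Centre of the small navy radio, 44 x 92 x 37 mm (y along its length), a bystander.
- dropper_c (a point): Middle (50 mm up) of the dropper bottle, 33 mm in diameter, 102 mm high, standing beside the stone, a bystander.
- can_c (a point): Middle (57 mm up) of the talc can, 62 mm in diameter, 114 mm high, a bystander.
- pot_c (a point): Middle (25 mm up) of the flux pot, 58 mm in diameter, 50 mm high, a bystander.

How it is judged:
On the way, in this order (a step that is already met when the one before it is completed fails the run):
1. the graver lies flat in the steel tray, let go (x of graver_handle in the frame of tray_in between -0.078 and 0.078 m and y of graver_handle in the frame of tray_in between -0.053 and 0.053 m and z of each of graver_handle, graver_tip in the frame of tray_in below 0.017 m and x of graver_tip in the frame of tray_in between -0.084 and 0.084 m and y of graver_tip in the frame of tray_in between -0.057 and 0.057 m and contact force between the fingers and graver below 0.05 N), for 0.2 s.
2. the oil stone lies flat along the bed between the jaws, let go (x of stone in the frame of bed between -0.008 and 0.036 m and y of stone in the frame of bed between -0.01 and 0.01 m and z of stone in the frame of bed between 0.0065 and 0.0145 m and angle between the y axis of stone and the x axis of bed, either way round below 0.15 rad and contact force between the fingers and oil_stone below 0.05 N), for 0.2 s.
3. the trigger is squeezed (value of joint trigger above 0.19 rad), for 0.05 s.
4. the far jaw presses on the stone with the trigger released (contact force between far_jaw and oil_stone above 4 N and value of joint trigger below 0.03 rad), for 0.2 s.
At the end, for the whole second after the job is handed in: Graver in the tray (handle and tip inside its walls, under 17 mm above its floor); stone flat on the bed against the fixed jaw (centre within 6 mm along, 10 mm across, 0.08 rad); far jaw presses on it with over 4 N; trigger released (under 0.03 rad); all at rest (all of step 4 and x of graver_handle in the frame of tray_in between -0.078 and 0.078 m and y of graver_handle in the frame of tray_in between -0.053 and 0.053 m and z of each of graver_handle, graver_tip in the frame of tray_in below 0.017 m and x of graver_tip in the frame of tray_in between -0.084 and 0.084 m and y of graver_tip in the frame of tray_in between -0.057 and 0.057 m and x of stone in the frame of bed between -0.006 and 0.006 m and y of stone in the frame of bed between -0.01 and 0.01 m and z of stone in the frame of bed between 0.0065 and 0.0145 m and angle between the y axis of stone and the x axis of bed, either way round below 0.08 rad and linear speed of each of oil_stone, graver below 0.01 m/s); the robot touches nothing.
It fails at once if the far jaw is pushed by hand (more than 8 N) (contact force between any of the fingers, the arm and far_jaw above 8 N).
It fails at once if the radio is moved by more than 30 mm or tipped (distance of radio_c from where it was at the start of the episode above 0.03 m or angle between radio_c's own z axis and vertical above 0.35 rad).
It fails at once if the dropper bottle is moved by more than 30 mm or tipped (distance of dropper_c from where it was at the start of the episode above 0.03 m or angle between dropper_c's own z axis and vertical above 0.35 rad).
It fails at once if the can is moved by more than 30 mm or tipped (distance of can_c from where it was at the start of the episode above 0.03 m or angle between can_c's own z axis and vertical above 0.35 rad).
It fails at once if the pot is moved by more than 30 mm or tipped (distance of pot_c from where it was at the start of the episode above 0.03 m or angle between pot_c's own z axis and vertical above 0.35 rad).
It also fails if it takes over 67 s, if anything falls off the work surface, if the arm or the gripper's body presses on something with over 40 N, if the wrist force passes 120 N, or if a joint passes its speed limit or range.

## Working session

There is one attempt and no reset: what is moved stays moved. The work goes in short steps, Python scripts to look and compute and a tool call to move; the robot and the scene stay as the last step left them, time stands still between calls to the robot, and variables do not carry over. Pictures are saved under pics/ and viewed, at most 10 in all, crops included, and the job is handed in when it is done.

Besides the shell and the picture viewer there is one more tool, called after ">>>" as name(argument=value, ...), one argument or row to a line, values as JSON. apply_moves: Moves the arm, as the interface text tells. Its arguments: {"type":"object","properties":{"moves":{"type":"array","items":{"type":"array","items":{"type":"array","items":{"type":"number"}}}}},"required":["moves"]}

```bash
ls; mkdir -p pics; cat > h.py <<'E'
import numpy as np, cv2, pickle
from bench import telemetry, snapshot, ticket, robot
def snap(n,f):
    s=snapshot(n); cv2.imwrite(f'pics/{f}.png',cv2.cvtColor(s['image'],cv2.COLOR_RGB2BGR)); pickle.dump(s,open(f'pics/{f}.pkl','wb')); return s
def load(f): return pickle.load(open(f'pics/{f}.pkl','rb'))
def ray(s,p):
    f=240/np.tan(np.radians(s['fovy'])/2); R=np.array(s['R']);t=np.array(s['t'])
    d=R.T@np.array([(p[0]-s['cx'])/f,(p[1]-s['cy'])/f,1]); return -R.T@t,d
def atz(s,p,z):
    o,d=ray(s,p); return o+d*(z-o[2])/d[2]
def proj(s,X):
    f=240/np.tan(np.radians(s['fovy'])/2); c=np.array(s['R'])@np.array(X)+s['t']; return f*c[:2]/c[2]+[s['cx'],s['cy']]
def tri(*sp):
    A=np.zeros((3,3));b=np.zeros(3)
    for s,p in sp:
        o,d=ray(s,p);d=d/np.linalg.norm(d);M=np.eye(3)-np.outer(d,d);A+=M;b+=M@o
    X=np.linalg.solve(A,b); return X,[np.round(proj(s,X)-p,1) for s,p in sp]
E
python3 - <<'E'
from h import *
for n in('top','side','wrist'):
    s=snap(n,n+'0'); print(n,s['fovy'],s['cx'],s['cy'],(-np.array(s['R']).T@s['t']).round(3))
print(telemetry.get_obs())
E
```

```text
pics
top 46.331333744320204 322.43700026174366 238.90963371912724 [0.49  0.169 1.126]
side 51.10990317049502 317.7827723799886 239.43202170216733 [0.386 1.113 0.621]
wrist 70.04642493630493 323.7076070034898 239.5951424711889 [ 0.318 -0.457  0.383]
{'time': 0.15, 'joint_positions': array([-1.20908055e+00,  8.77811464e-02,  1.37186027e+00, -1.85955448e-05,
        1.68360156e+00, -1.03121456e-01]), 'qvel': array([-0.00052168, -0.00103183, -0.00233789,  0.00029929,  0.00052903,
        0.00151674]), 'joint_torque': array([ 2.26804739e-03, -3.40640616e+01, -3.02793860e+01,  7.18739606e-02,
        3.04625707e-02, -1.25775587e-04]), 'tool_pos': array([ 0.24650661, -0.49157471,  0.40379877]), 'ee_rot': array([-3.13994920e+00, -1.51498966e-04,  4.64835030e-01]), 'wrist_force': array([-0.08960439, -0.61474701, -0.31069363]), 'wrist_torque': array([ 0.03133879, -0.00508983, -0.00486155]), 'finger_force': 0.0, 'width': 0.09409085053154567}
```

View pics/top0.png

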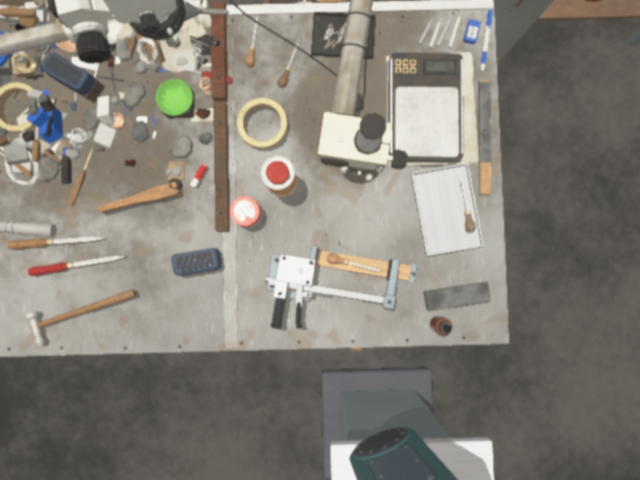

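View pics/side0.png

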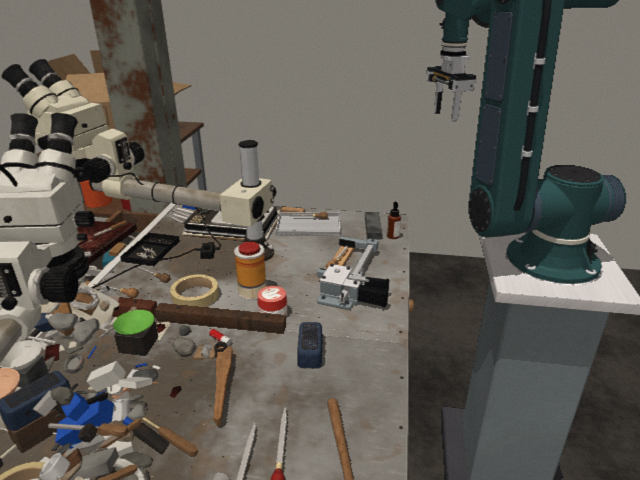

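```bash
python3 - <<'E'
from h import *
s=load('top0')
for n,p,z in [('stone c',(457,295),.021),('grav handle',(333,259),.022),('tip',(378,269),.018),('farjaw',(391,284),.03),('bar start',(313,290),.03),('bar end',(385,301),.03),('tray',(447,210),.01),('tray TL',(413,170),.014),('TR',(470,166),.014),('BL',(427,255),.014),('BR',(482,246),.014),('dropper',(440,326),.05),('grip',(279,313),.044),('trig',(299,313),.043),('radio',(196,262),.037),('pot',(245,211),.05),('can',(278,172),.11),('scope',(365,140),.15)]:
    print(n,atz(s,p,z).round(3))
i=cv2.imread('pics/top0.png')[225:345,255:500]; cv2.imwrite('pics/c1.png',cv2.resize(i,None,fx=3.2,fy=3.2,interpolation=cv2.INTER_CUBIC))
E
```

```text
stone c [ 0.439 -0.096  0.021]
grav handle [0.515 0.145 0.022]
tip [0.494 0.057 0.018]
farjaw [0.464 0.034 0.03 ]
bar start [0.456 0.186 0.03 ]
bar end [0.431 0.046 0.03 ]
tray [ 0.608 -0.086  0.01 ]
tray TL [ 0.69  -0.02   0.014]
TR [ 0.695 -0.134  0.014]
BL [ 0.519 -0.041  0.014]
BR [ 0.534 -0.151  0.014]
dropper [ 0.382 -0.055  0.05 ]
grip [0.414 0.252 0.044]
trig [0.413 0.214 0.043]
radio [0.516 0.411 0.037]
pot [0.612 0.313 0.05 ]
can [0.675 0.243 0.11 ]
scope [0.721 0.086 0.15 ]
```

View pics/c1.png

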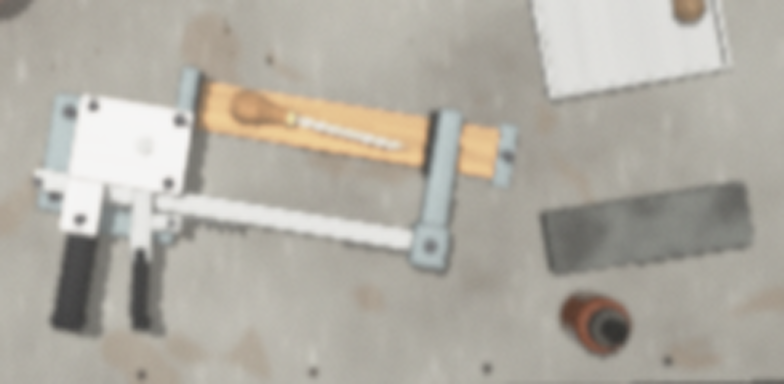

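```bash
cat >> h.py <<'E'
def rel(p,yaw,base=None):
    o=telemetry.get_obs(); b=base if base is not None else o['tool_pos']; y0=o['ee_rot'][2]
    d=np.array(p)-b; c,s=np.cos(y0),np.sin(y0)
    print('rel',np.round(np.array([c*d[0]+s*d[1],s*d[0]-c*d[1],-d[2]])/.05,3),'turn',round(-np.degrees((yaw-y0+np.pi)%(2*np.pi)-np.pi)/10,3))
E
python3 -c "
from h import *
rel([.46,-.02,.35],1.34)"
```

```text
rel [ 8.045 -6.517  1.076] turn -5.014
```

>>> apply_moves(
  moves=[
    [[8.05, -6.52, 1.08, -5, 0], [8.05, -6.52, 1.08, -5, 0], [8.05, -6.52, 1.08, -5, 0], [8.05, -6.52, 1.08, -5, 0], [8.05, -6.52, 1.08, -5, 0], [8.05, -6.52, 1.08, -5, 0], [8.05, -6.52, 1.08, -5, 0], [8.05, -6.52, 1.08, -5, 0], [8.05, -6.52, 1.08, -5, 0], [8.05, -6.52, 1.08, -5, 0]],
  ],
)

```text
time: 1.4
tool_pos: [0.4603, -0.0186, 0.35]
ee_rot: [-3.14, 0.0, 1.341]
wrist_force: [-0.4, -1.1, -0.4]
width: 0.0942
finger_force: 0.0
```

```bash
python3 - <<'E'
from h import *
s=snap('wrist','w1'); o=telemetry.get_obs();print(o['time'],o['tool_pos'],o['ee_rot'],o['qvel'].round(3))
rel([.46,.1,.33],1.34)
E
```

```text
1.45 [ 0.46012209 -0.01958552  0.35027319] [-3.14059871e+00  8.24125037e-04  1.33898825e+00] [-0.036 -0.011  0.    -0.003  0.     0.   ]
rel [ 2.327 -0.552  0.405] turn -0.006
```

View pics/w1.png

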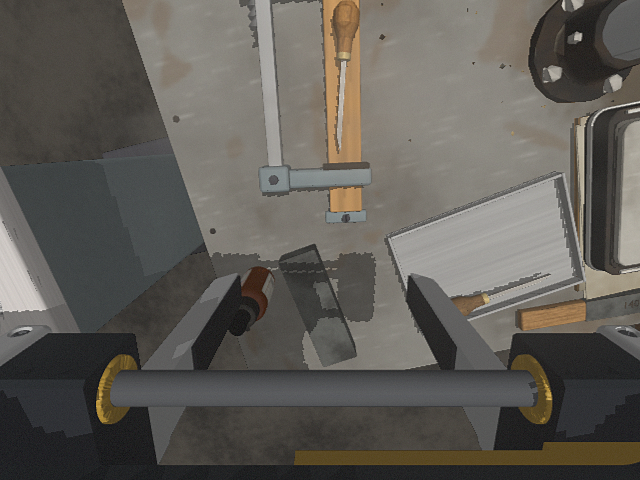

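>>> apply_moves(
  moves=[
    [[2.3, -0.55, 0.4, 0, 0], [2.3, -0.55, 0.4, 0, 0], [2.3, -0.55, 0.4, 0, 0], [2.3, -0.55, 0.4, 0, 0]],
  ],
)

```text
time: 1.95
tool_pos: [0.4601, 0.0971, 0.3309]
ee_rot: [3.141, 0.001, 1.336]
wrist_force: [-0.0, -0.6, -0.2]
width: 0.094
finger_force: 0.0
```

```bash
python3 - <<'E'
from h import *
s=snap('wrist','w2'); o=telemetry.get_obs();print(o['time'],o['tool_pos'],o['ee_rot'],o['qvel'].round(3))
E
```

```text
2.0 [0.4602156  0.09680178 0.33103973] [3.14067142e+00 7.67048887e-04 1.33517739e+00] [-0.009 -0.002 -0.004  0.004  0.001  0.003]
```

View pics/w2.png

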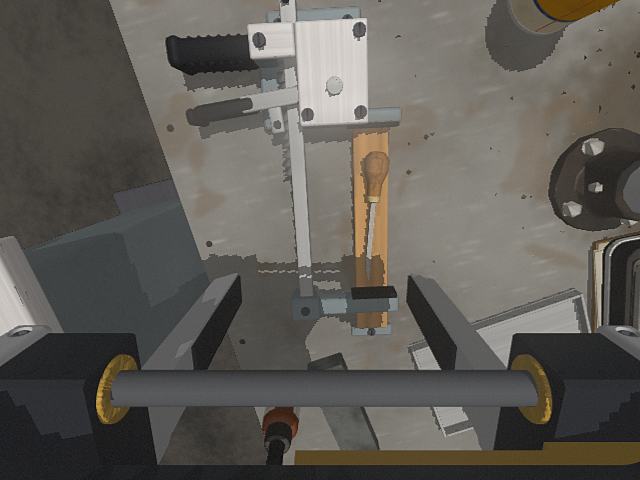

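```bash
python3 - <<'E'
from h import *
a,b,t=load('w1'),load('w2'),load('top0')
for n,p,q in [('tip',(338,150),(368,278)),('ferrule',(344,58),(373,199)),('post',(273,180),(305,311)),('endplate screw',(346,217),(372,331)),('jaw R near corner',(371,185),(398,311))]:
    X,e=tri((a,p),(b,q)); print(n,X.round(4),e)
def T(n,p,q):
    X,e=tri((a,p),(t,q)); print(n,X.round(4),e)
c=lambda x,y:(255+x/3.2-.34,225+y/3.2-.34)
T('stone upL',(316,245),c(542,212)); T('stone lowR',(357,356),c(750,240)); T('stone rightup',(356,356),c(742,183))
print('bed pts z=.012',[atz(b,p,.012).round(4) for p in [(353,130),(352,330),(389,130),(387,330)]])
print('bed w1',[atz(a,p,.012).round(4) for p in [(326,5),(331,211),(360,100),(361,211)]])
print('fixedjaw low edge z.031',[atz(b,p,.031).round(4) for p in [(368,125),(400,122)]])
print('farjaw face z.031',[atz(b,p,.031).round(4) for p in [(352,288),(396,288)]])
print('body corners z.053',[atz(b,p,.053).round(4) for p in [(302,125),(366,124),(368,17)]])
print('grip',[atz(b,p,.044).round(4) for p in [(167,38),(248,36),(168,62),(252,68)]])
print('trig',[atz(b,p,.043).round(4) for p in [(190,108),(252,96),(190,124),(255,112)]])
print('stone w1 ztop',[atz(a,p,.021).round(4) for p in [(279,259),(316,245),(357,356),(322,366)]])
print('tray z.014',[atz(a,p,.014).round(4) for p in [(386,236),(561,172),(584,285)]], 'other handle',atz(a,(470,303),.02))
print('handle',[atz(b,p,.013).round(4) for p in [(376,150),(363,172),(390,170),(373,199)]])
E
```

```text
tip [0.4898 0.0489 0.0216] [array([ 0.9, -0.2]), array([-0.9,  0.2])]
ferrule [0.5093 0.1185 0.021 ] [array([-0.2,  0.1]), array([ 0.2, -0. ])]
post [0.4297 0.0379 0.0373] [array([ 0.1, -0. ]), array([-0.1,  0. ])]
endplate screw [ 0.4837 -0.0141  0.0069] [array([ 0.2, -0. ]), array([-0.2,  0. ])]
jaw R near corner [0.5106 0.0136 0.0279] [array([ 0.1, -0. ]), array([-0.1,  0. ])]
stone upL [ 0.4483 -0.0346  0.0071] [array([-0.6, -0.2]), array([ 0.1, -0.3])]
stone lowR [ 0.4457 -0.1578  0.022 ] [array([-16.6,   4.2]), array([-0.7, -9.1])]
stone rightup [ 0.4629 -0.1538  0.026 ] [array([ 0.2, -0. ]), array([-0. ,  0.1])]
bed pts z=.012 [array([0.505 , 0.1772, 0.012 ]), array([ 0.465 , -0.0053,  0.012 ]), array([0.5341, 0.1703, 0.012 ]), array([ 0.4984, -0.0133,  0.012 ])]
bed w1 [array([0.5044, 0.1613, 0.012 ]), array([ 0.4709, -0.0041,  0.012 ]), array([0.5169, 0.0851, 0.012 ]), array([ 0.4984, -0.0106,  0.012 ])]
fixedjaw low edge z.031 [array([0.5155, 0.1779, 0.031 ]), array([0.5399, 0.1743, 0.031 ])]
farjaw face z.031 [array([0.4747, 0.047 , 0.031 ]), array([0.5125, 0.0379, 0.031 ]
[... 167 characters left out ...]
[0.4446, 0.2543, 0.044 ]), array([0.3851, 0.2517, 0.044 ]), array([0.4415, 0.2343, 0.044 ])]
trig [array([0.3896, 0.2195, 0.043 ]), array([0.4361, 0.2168, 0.043 ]), array([0.3859, 0.209 , 0.043 ]), array([0.4351, 0.2059, 0.043 ])]
stone w1 ztop [array([ 0.4126, -0.0364,  0.021 ]), array([ 0.4501, -0.0309,  0.021 ]), array([ 0.4634, -0.1575,  0.021 ]), array([ 0.4253, -0.161 ,  0.021 ])]
tray z.014 [array([ 0.5167, -0.0393,  0.014 ]), array([ 0.6818, -0.0161,  0.014 ]), array([ 0.6994, -0.1339,  0.014 ])] other handle [ 0.58472813 -0.12427289  0.02      ]
handle [array([0.5204, 0.157 , 0.013 ]), array([0.5061, 0.1417, 0.013 ]), array([0.5289, 0.138 , 0.013 ]), array([0.5099, 0.117 , 0.013 ])]
```

```bash
python3 - <<'E'
from h import *
u=np.array([-.192,-.981,0]);v=np.array([.981,-.192,0])
a,b,t=load('w1'),load('w2'),load('top0')
print([ (atz(b,(374,r),z)@u).round(4) for r,z in [(108,.031),(115,.031),(125,.031),(125,.012),(288,.012),(288,.031),(298,.031),(311,.031)]])
print([ (atz(a,(345,r),z)@u).round(4) for r,z in [(163,.031),(163,.012),(169,.031),(186,.031)]])
i=cv2.imread('pics/w2.png')[95:345,340:410]; j=cv2.imread('pics/w1.png')[140:230,250:380]; k=cv2.imread('pics/w2.png')[0:140,160:410]
i=cv2.resize(np.rot90(i),None,fx=3,fy=3,interpolation=2); j=cv2.resize(j,(390,270)); k=cv2.resize(k,(400,224))
m=np.zeros((600,800,3),np.uint8); m[:210,:750]=i; m[230:500,:390]=j; m[230:454,400:]=k
cv2.imwrite('pics/c2.png',m)
E
```

```text
[np.float64(-0.2856), np.float64(-0.2806), np.float64(-0.2733), np.float64(-0.274), np.float64(-0.1278), np.float64(-0.1364), np.float64(-0.1267), np.float64(-0.1139)]
[np.float64(-0.1312), np.float64(-0.13), np.float64(-0.1262), np.float64(-0.1117)]
```

View pics/c2.png

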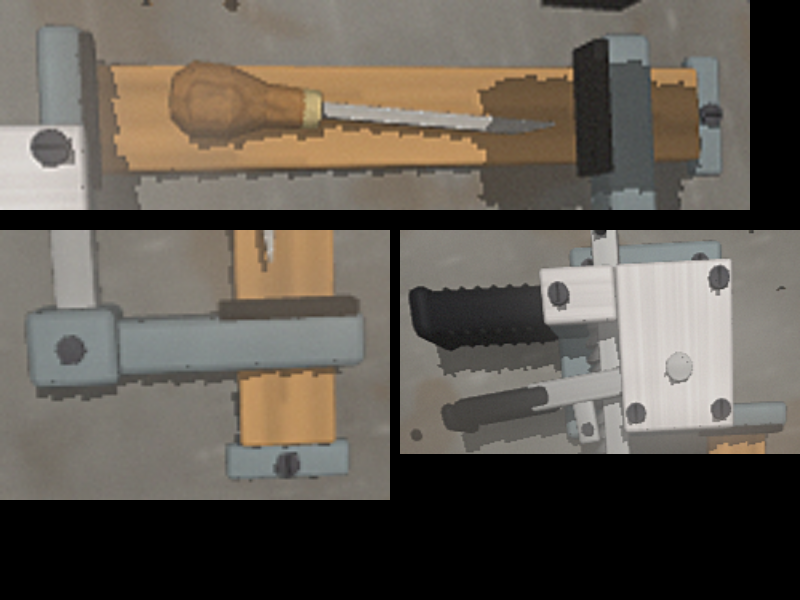

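```bash
python3 - <<'E'
from h import *
b=load('w2')
P=atz(b,(374.8,170),.0225); print(P, P@[-.192,-.981,0],P@[.981,-.192,0])
rel([P[0],P[1],.199+.016],1.292); print(robot.tcp_to_tips)
E
```

```text
[0.51506147 0.14209597 0.0225    ] -0.2382879527491332 0.47799287195727624
rel [1.137 0.855 2.321] turn 0.247
0.1992
```

>>> apply_moves(
  moves=[
    [[1.13, 0.85, 0.8, 0.25, 0.5], [1.13, 0.85, 0.8, 0.25, 0.5], [1.13, 0.85, 1.5, 0.25, 0.5], [1.13, 0.85, 2.0, 0.25, 0.5]],
  ],
)

```text
time: 2.5
tool_pos: [0.515, 0.1414, 0.2297]
ee_rot: [-3.141, 0.001, 1.291]
wrist_force: [-0.7, 0.1, 0.2]
width: 0.0572
finger_force: 0.0
```

```bash
python3 - <<'E'
from h import *
s=snap('wrist','w3'); o=telemetry.get_obs();print(o['time'],o['tool_pos'],o['ee_rot'],o['width'])
rel([.515,.142,.215],1.292)
i=s['image'][:, :, ::-1]
t=snap('side','s3')
m=np.zeros((480,800,3),np.uint8); m[:, :480]=i[:,100:580]; m[:,480:]=cv2.resize(t['image'][200:320,280:400,::-1],(480,480))[:, :320]
cv2.imwrite('pics/c3.png',m)
E
```

```text
2.55 [0.51363377 0.14114544 0.22598014] [-3.13542621  0.00373533  1.29060179] 0.05349753026272853
rel [0.024 0.022 0.22 ] turn -0.008
```

View pics/c3.png

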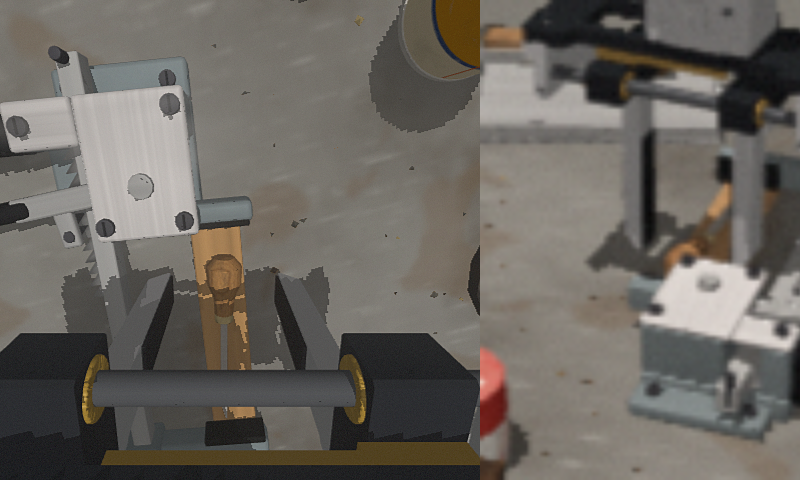

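>>> apply_moves(
  moves=[
    [[0, 0, 0.23, 0, 0.5], [0, 0, 0.23, 0, 0.5], [0, 0, 0.23, 0, 1], [0, 0, 0.23, 0, 1], [0, 0, 0.23, 0, 1], [0, 0, 0.23, 0, 1], [0, 0, -0.3, 0, 1], [0, 0, -1.0, 0, 1], [0, 0, -1.8, 0, 1]],
  ],
)

```text
time: 3.72
tool_pos: [0.5141, 0.1436, 0.3208]
ee_rot: [-3.14, 0.001, 1.294]
wrist_force: [-0.2, 0.7, -0.6]
width: 0.02
finger_force: 30.0
```

```bash
python3 - <<'E'
from h import *
o=telemetry.get_obs();print(o['time'],o['tool_pos'],o['ee_rot'],o['width'],o['finger_force'])
c=np.array([.608,-.0866]);ex=np.array([.99,.139]);ey=np.array([-.139,.99])
p=c-.044*ex+.013*ey; print(p)
rel([*p,.305],3.281)
E
```

```text
3.725 [0.51412144 0.14356106 0.32083341] [-3.13977520e+00  9.32143445e-04  1.29395878e+00] 0.020010403730189825 29.969790279865265
[ 0.562633 -0.079846]
rel [-4.033  2.154  0.317] turn -11.385
```

>>> apply_moves(
  moves=[
    [[-4.03, 2.15, 0, -11.39, 1], [-4.03, 2.15, 0, -11.39, 1], [-4.03, 2.15, 0, -11.39, 1], [-4.03, 2.15, 0, -11.39, 1], [-4.03, 2.15, 0, -11.39, 1], [-4.03, 2.15, 0, -11.39, 1], [-4.03, 2.15, 0, -11.39, 1], [-4.03, 2.15, 0, -11.39, 1], [-4.03, 2.15, 0, -11.39, 1], [-4.03, 2.15, 0, -11.39, 1]],
  ],
)

```text
time: 4.97
tool_pos: [0.5627, -0.0796, 0.3204]
ee_rot: [3.142, -0.001, 3.121]
wrist_force: [-0.4, -0.3, 0.2]
width: 0.02
finger_force: 30.0
```

```bash
python3 - <<'E'
from h import *
s=snap('wrist','w4')
o=telemetry.get_obs();print(o['time'],o['tool_pos'],o['ee_rot'],o['width'],o['finger_force'])
rel([.5626,-.0798,.2115],3.281)
s=snap('top','t4');i=cv2.resize(s['image'][110:310,360:520,::-1],None,fx=2.4,fy=2.4,interpolation=2)
m=np.zeros((480,784,3),np.uint8); m[:,:384]=i; m[:300,384:]=cv2.resize(load('w4')['image'][:,:,::-1],(400,300)); cv2.imwrite('pics/c4.png',m)
E
```

```text
5.025 [ 0.56270321 -0.07959593  0.32038104] [-3.14158267e+00 -5.19056143e-04  3.12467858e+00] 0.020456078597877864 29.969132244586945
rel [ 2.000e-03 -4.000e-03  2.178e+00] turn -0.896
```

View pics/c4.png

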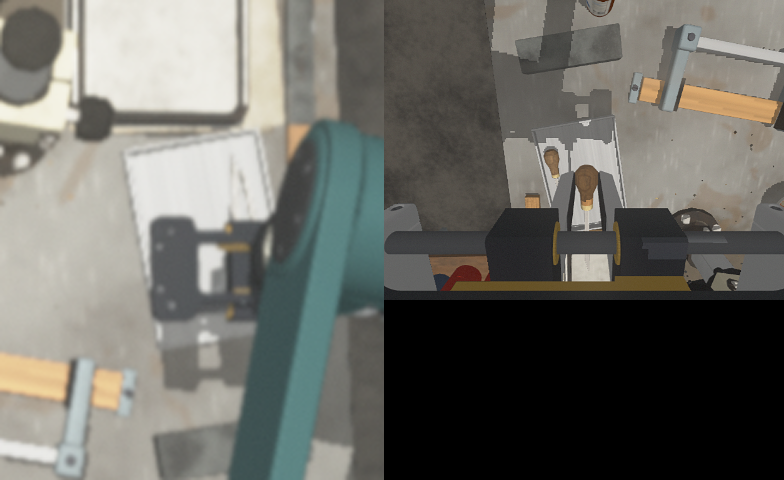

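>>> apply_moves(
  moves=[
    [[0, 0, 1, -0.9, 1], [0, 0, 1.7, -0.9, 1], [0, 0, 2.1, -0.9, 1], [0, 0, 2.18, -0.9, 1], [0, 0, 2.18, -0.9, 1], [0, 0, 2.19, -0.9, 0.6], [0, 0, 2.19, -0.9, 0.6], [0, 0, 2.19, -0.9, 0.6], [0, 0, 1.2, -0.9, 0.6], [0, 0, 0, -0.9, 0.5]],
  ],
)

```text
time: 6.32
tool_pos: [0.5623, -0.0796, 0.3202]
ee_rot: [3.14, -0.004, -3.012]
wrist_force: [1.5, 0.4, -0.4]
width: 0.0445
finger_force: 0.0
```

```bash
python3 - <<'E'
from h import *
s=snap('wrist','w5')
o=telemetry.get_obs();print(o['time'],o['tool_pos'],o['ee_rot'],o['width'],o['finger_force'])
cv2.imwrite('pics/c5.png',s['image'][:,:,::-1])
# stone pose from w1
C=np.array([[.4126,-.0364],[.4501,-.0309],[.4634,-.1575],[.4253,-.161]]);c=C.mean(0);d=C[1]+C[0]-C[2]-C[3];d/=np.linalg.norm(d);yw=np.arctan2(d[1],d[0]);print(c,yw)
rel([*c,.30],yw)
E
```

```text
6.375 [ 0.56411183 -0.0799469   0.33184147] [-3.13607219  0.01379715 -3.01154093] 0.04598014919708319 0.0
[ 0.43785 -0.09645] 1.6739322624756896
rel [2.547 0.    0.637] turn 9.154
```

View pics/c5.png

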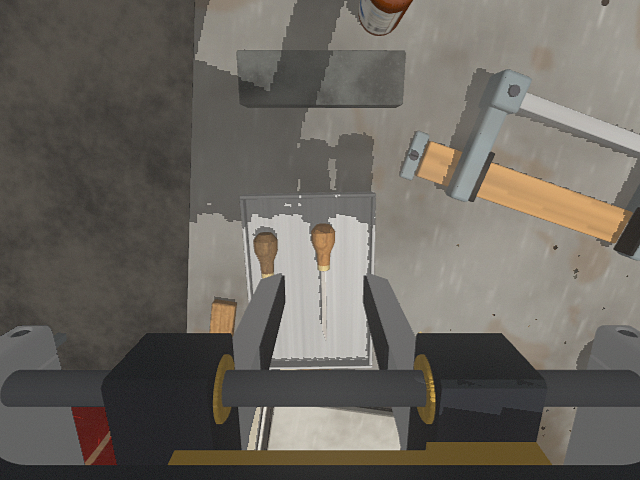

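```bash
python3 - <<'E'
from h import *
t,a,e=load('top0'),load('w1'),load('w5')
print('drop top', tri((t,(445,327.5)),(a,(239,322))), 'top@.1',atz(t,(445,327.5),.1), 'base-ish', atz(e,(383,35),.0))
print('stone w5', [atz(e,p,z).round(4) for p,z in [((237,50),.021),((404,50),.021),((404,107),.0),((238,105),.0)]])
for q in [(.4126,-.0364),(.4501,-.0309),(.4634,-.1575),(.4253,-.161)]: print(proj(e,[*q,.021]).round(1))
c=np.array([.43785,-.09645]); x=np.array([-.103,.995]); g=c-.02*x; print(g)
rel([*g,.30],1.674)
E
```

```text
drop top (array([ 0.38436255, -0.05518976,  0.09455697]), [array([ 0.5, -0.4]), array([-1.3, -0.9])]) top@.1 [ 0.38413276 -0.05311277  0.1       ] base-ish [ 0.3966091  -0.05517383  0.        ]
stone w5 [array([ 0.4262, -0.162 ,  0.021 ]), array([ 0.4103, -0.0407,  0.021 ]), array([ 0.4462, -0.0288,  0.    ]), array([ 0.4623, -0.164 ,  0.    ])]
[409.1  54.2]
[406.6 109.2]
[239.9 104.7]
[238.4  48.8]
[ 0.43991 -0.11635]
rel [ 2.557 -0.4    0.637] turn 9.154
```

>>> apply_moves(
  moves=[
    [[2.55, -0.4, 0.6, 9.15, 0.3], [2.55, -0.4, 0.6, 9.15, 0.3], [2.55, -0.4, 0.6, 9.15, 0.3], [2.55, -0.4, 0.6, 9.15, 0.3], [2.55, -0.4, 0.6, 9.15, 0.3], [2.55, -0.4, 0.6, 9.15, 0.3], [2.55, -0.4, 0.6, 9.15, 0.3], [2.55, -0.4, 0.6, 9.15, 0.3], [2.55, -0.4, 0.6, 9.15, 0.3], [2.55, -0.4, 0.6, 9.15, 0.3]],
  ],
)

```text
time: 7.62
tool_pos: [0.4389, -0.116, 0.2908]
ee_rot: [3.141, 0.0, 1.676]
wrist_force: [-0.0, 0.1, -0.1]
width: 0.0657
finger_force: 0.0
```

```bash
python3 - <<'E'
from h import *
o=telemetry.get_obs();print(o['time'],o['tool_pos'],o['ee_rot'],o['width'])
rel([.4399,-.1163,.2055],1.674)
E
```

```text
7.625 [ 0.43889921 -0.11603442  0.29081809] [3.14108062e+00 3.95194354e-04 1.67577888e+00] 0.06573239875410182
rel [-0.007  0.019  1.706] turn 0.01
```

>>> apply_moves(
  moves=[
    [[0, 0.02, 1.0, 0, 0.3], [0, 0.02, 1.6, 0, 0.3], [0, 0.02, 1.73, 0, 0.3], [0, 0.02, 1.73, 0, 0.3], [0, 0.02, 1.73, 0, 1], [0, 0.02, 1.73, 0, 1], [0, 0.02, 1.73, 0, 1], [0, 0.02, 1.73, 0, 1], [0, 0.02, 1.73, 0, 1]],
  ],
)

```text
time: 8.75
tool_pos: [0.4395, -0.1162, 0.2049]
ee_rot: [-3.14, 0.001, 1.675]
wrist_force: [-3.2, -0.6, 5.5]
width: 0.0378
finger_force: 29.9
```

```bash
python3 - <<'E'
from h import *
s=snap('wrist','w6')
o=telemetry.get_obs();print(o['time'],o['tool_pos'],o['ee_rot'],o['width'],o['finger_force'],o['wrist_force'])
E
```

```text
8.8 [ 0.43954511 -0.11619164  0.20489689] [-3.13979766e+00  8.46622482e-04  1.67511616e+00] 0.037756066933393784 29.891337454319 [-4.05071891 -1.26535073  5.78246914]
```

>>> apply_moves(
  moves=[
    [[0, 0, -0.6, 0, 1], [0, 0, -1.5, 0, 1], [0, 0, -2.0, 0, 1], [0, 0, -2.0, 0, 1]],
  ],
)

```text
time: 9.3
tool_pos: [0.4404, -0.1161, 0.3057]
ee_rot: [3.137, 0.002, 1.675]
wrist_force: [0.3, -0.7, -4.0]
width: 0.0379
finger_force: 29.9
```

```bash
python3 - <<'E'
from h import *
o=telemetry.get_obs();print(o['time'],o['tool_pos'],o['ee_rot'],o['width'],o['finger_force'],o['wrist_force'])
rel([.5024,.0866,.28],1.3776)
E
```

```text
9.3 [ 0.44043578 -0.11606181  0.30566812] [3.13747527e+00 1.94104123e-03 1.67469958e+00] 0.03786645488004341 29.85192507505417 [ 0.25576914 -0.6932742  -3.97893957]
rel [3.903 1.653 0.513] turn 1.702
```

>>> apply_moves(
  moves=[
    [[1, 0.4, 0, 0.5, 1], [2, 0.8, 0, 1, 1], [3, 1.3, 0, 1.5, 1], [3.9, 1.65, 0.4, 1.7, 1], [3.9, 1.65, 0.5, 1.7, 1], [3.9, 1.65, 0.5, 1.7, 1]],
  ],
)

```text
time: 10.05
tool_pos: [0.5009, 0.0865, 0.2763]
ee_rot: [-3.136, 0.002, 1.379]
wrist_force: [0.2, -1.4, -3.0]
width: 0.0376
finger_force: 29.9
```

```bash
python3 - <<'E'
from h import *
s=snap('wrist','w7')
o=telemetry.get_obs();print(o['time'],o['tool_pos'],o['ee_rot'],o['width'],o['finger_force'],o['wrist_force'])
cv2.imwrite('pics/c7.png',s['image'][:,:,::-1])
U=np.array([-.192,-.981]);V=np.array([.981,-.192])
for du,dv in [(-.0625,-.019),(-.0625,.019)]:
  c=-.2015*U+.4766*V+du*U+dv*V
  dz=o['tool_pos'][2]-.2049
  print(proj(s,[*c,.021+dz]), proj(s,[*c,dz]))
rel([.5024,.0866,.2179],1.3776)
E
```

```text
10.1 [0.50122354 0.08595928 0.27747778] [-3.13865681e+00  1.38100650e-03  1.37760362e+00] 0.03783859335845596 29.8515647649765 [-0.8377348   0.87953998 -4.00166435]
[285.92531119 132.38844313] [290.49775236 133.39459893]
[369.99532951 132.50865401] [364.86782105 133.50194507]
rel [0.017 0.021 1.192] turn 0.0
```

View pics/c7.png

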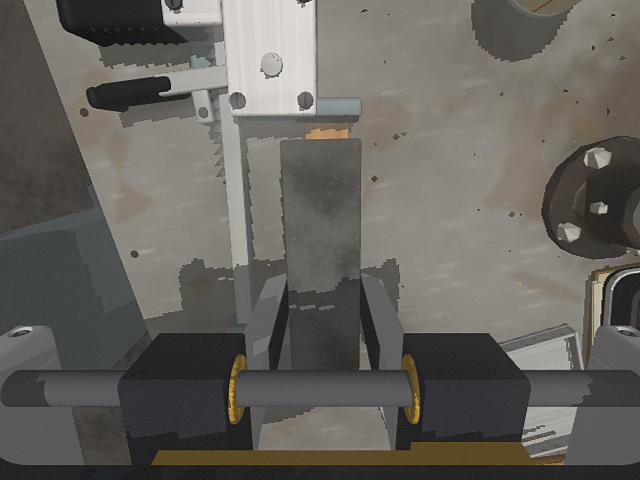

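```bash
python3 - <<'E'
from h import *
s=load('w7'); U=np.array([-.192,-.981,0]);V=np.array([.981,-.192,0])
dz=.2775-.2049
f=lambda p,z:(atz(s,p,z)@U).round(4),(atz(s,p,z)@V).round(4)
def f(n,p,z):
    X=atz(s,p,z); print(n,(X@U).round(4),(X@V).round(4))
f('stoneL',(281.5,140),.021+dz);f('stoneR',(361,140),.021+dz);f('stoneL low',(287.5,270),.021+dz);f('stoneR low',(360,270),.021+dz)
f('bedL',(306,130),.012);f('bedR',(350,130),.012);f('jawR',(361,105),.031);f('jawfront',(340,115),.031);f('jawfront',(340,124),.031);f('jawfront',(340,124),.012)
print('nadir',proj(s,np.array(-np.array(s['R']).T@s['t'])-[0,0,.2]))
# edge profile along rows around columns 325..345 for jaw/bed/stone
g=s['image'].astype(int)
print([tuple(g[r,335]) for r in range(94,146,2)])
print('row130',[(c,tuple(g[130,c])) for c in range(298,358,4)])
print('row105',[(c,g[105,c].tolist()) for c in range(352,368,2)])
print('stone row',[ (r,[c for c in range(265,380) if g[r,c].sum()<330][:1],[c for c in range(265,380) if g[r,c].sum()<330][-1:]) for r in (145,180,220)])
E
```

```text
Traceback (most recent call last):
NameError: name 'p' is not defined. Did you mean: 'np'?
```

```bash
python3 - <<'E'
from h import *
s=load('w7'); U=np.array([-.192,-.981,0]);V=np.array([.981,-.192,0])
dz=.2775-.2049
def f(n,p,z):
    X=atz(s,p,z); print(n,(X@U).round(4),(X@V).round(4))
f('stoneL',(281.5,140),.021+dz);f('stoneR',(361,140),.021+dz);f('stoneL low',(287.5,270),.021+dz);f('stoneR low',(360,270),.021+dz)
f('bedL',(306,130),.012);f('bedR',(350,130),.012);f('jawR',(361,105),.031);f('jawfront',(340,115),.031);f('jawfront',(340,124),.031);f('jawfront',(340,124),.012)
print('nadir',proj(s,np.array(-np.array(s['R']).T@s['t'])-[0,0,.2]))
g=s['image'].astype(int)
print([g[r,335].tolist() for r in range(94,146,2)])
print('row130',[(c,g[130,c].tolist()) for c in range(298,358,4)])
print('row105',[(c,g[105,c].tolist()) for c in range(354,368,2)])
E
```

```text
stoneL -0.2605 0.4551
stoneR -0.2605 0.4913
stoneL low -0.1974 0.4561
stoneR low -0.1975 0.4927
bedL -0.2673 0.4619
bedR -0.2673 0.4917
jawR -0.2813 0.4968
jawfront -0.2755 0.484
jawfront -0.2703 0.4841
jawfront -0.2711 0.4849
nadir [325.57597445 141.11348592]
[[139, 136, 127], [140, 136, 127], [121, 128, 128], [137, 143, 142], [148, 155, 157], [142, 150, 151], [138, 146, 147], [140, 145, 145], [135, 142, 141], [135, 141, 141], [124, 129, 129], [81, 79, 74], [84, 81, 79], [85, 82, 79], [82, 79, 75], [121, 105, 87], [119, 104, 86], [115, 101, 83], [125, 107, 86], [174, 139, 100], [174, 138, 100], [176, 141, 102], [153, 125, 90], [92, 90, 87], [94, 92, 87], [93, 90, 85]]
row130 [(298, [109, 109, 102]), (302, [109, 105, 102]), (306, [120, 104, 87]), (310, [116, 103, 88]), (314, [178, 143, 108]), (318, [192, 154, 112]), (322, [114, 99, 86]), (326, [181, 145, 108]), (330, [183, 148, 107]), (334, [184, 144, 108]), (338, [105, 91, 80]), (342, [179, 145, 104]), (346, [191, 152, 109]), (350, [90, 88, 83]), (354, [127, 119, 106])]
row105 [(354, [140, 149, 147]), (356, [140, 150, 149]), (358, [140, 148, 150]), (360, [127, 134, 134]), (362, [115, 111, 103]), (364, [136, 127, 116]), (366, [136, 128, 116])]
```

```bash
python3 - <<'E'
from h import *
U=np.array([-.192,-.981,0])
for n,c,r0,r1 in [('w1',350,156,190),('w2',376,282,316),('w5',None,0,0)]:
    if c:
        s=load(n); print(n,[(r,int(s['image'][r,c].sum()),(atz(s,(c,r),.031)@U).round(4)) for r in range(r0,r1,1)])
        print(n,'nadir',proj(s,np.array(-np.array(s['R']).T@s['t'])-[0,0,.2]))
rel([.5043,.0888,.2275],1.3776)
E
```

```text
w1 [(156, 419, np.float64(-0.1368)), (157, 421, np.float64(-0.136)), (158, 416, np.float64(-0.1352)), (159, 424, np.float64(-0.1343)), (160, 425, np.float64(-0.1335)), (161, 441, np.float64(-0.1327)), (162, 282, np.float64(-0.1319)), (163, 220, np.float64(-0.131)), (164, 236, np.float64(-0.1302)), (165, 243, np.float64(-0.1294)), (166, 242, np.float64(-0.1285)), (167, 237, np.float64(-0.1277)), (168, 221, np.float64(-0.1268)), (169, 317, np.float64(-0.126)), (170, 420, np.float64(-0.1252)), (171, 424, np.float64(-0.1243)), (172, 426, np.float64(-0.1235)), (173, 431, np.float64(-0.1226)), (174, 423, np.float64(-0.1218)), (175, 408, np.float64(-0.1209)), (176, 420, np.float64(-0.1201)), (177, 413, np.float64(-0.1192)), (178, 408, np.float64(-0.1184)), (179, 399, np.float64(-0.1175)), (180, 408, np.float64(-0.1167)), (181, 406, np.float64(-0.1158)), (182, 409, np.float64(-0.115)), (183, 387, np.float64(-0.1141)), (184, 357, np.float64(-0.1132)), (185, 288, np.float64(-0.1124)), (186, 258, np.float64(-0.1115)), (187, 241, np.float64(-0.1107)), (188, 430, np.float64(-0.1098)), (189, 433, 
[... 554 characters left out ...]
)), (297, 114, np.float64(-0.1276)), (298, 164, np.float64(-0.1267)), (299, 255, np.float64(-0.1257)), (300, 254, np.float64(-0.1247)), (301, 255, np.float64(-0.1237)), (302, 251, np.float64(-0.1227)), (303, 244, np.float64(-0.1218)), (304, 250, np.float64(-0.1208)), (305, 251, np.float64(-0.1198)), (306, 239, np.float64(-0.1188)), (307, 245, np.float64(-0.1178)), (308, 248, np.float64(-0.1168)), (309, 253, np.float64(-0.1158)), (310, 255, np.float64(-0.1148)), (311, 221, np.float64(-0.1138)), (312, 245, np.float64(-0.1128)), (313, 268, np.float64(-0.1118)), (314, 253, np.float64(-0.1108)), (315, 251, np.float64(-0.1098))]
w2 nadir [323.51396894 141.50791815]
rel [0.068 0.049 1.   ] turn 0.0
```

>>> apply_moves(
  moves=[
    [[0.07, 0.05, 0, 0, 1], [0.07, 0.05, 0.4, 0, 1], [0.07, 0.05, 0.8, 0, 1], [0.07, 0.05, 0.95, 0, 1], [0.07, 0.05, 0.95, 0, 1], [0.07, 0.05, 0.95, 0, 1]],
  ],
)

```text
time: 10.85
tool_pos: [0.5054, 0.0894, 0.2328]
ee_rot: [3.139, -0.001, 1.378]
wrist_force: [-0.7, -0.2, -4.4]
width: 0.0376
finger_force: 29.9
```

```bash
python3 - <<'E'
from h import *
s=snap('wrist','w8')
o=telemetry.get_obs();print(o['time'],o['tool_pos'],o['ee_rot'],o['width'],o['finger_force'],o['wrist_force'],o['wrist_torque'])
rel([.5043,.0888,.2175],1.3776)
g=s['image'].astype(int).sum(2)
print('col335',g[90:180:2,335].tolist())
for r in (150,190,230): print(r,g[r,270:385:3].tolist())
E
```

```text
10.9 [0.50535859 0.08942274 0.23285131] [ 3.13935510e+00 -4.70383717e-04  1.37774888e+00] 0.03756536521232229 29.852014482021332 [ 0.68097921  0.27678378 -3.68790371] [-0.09741134 -0.02695935  0.03724685]
rel [-0.016 -0.018  0.307] turn 0.001
col335 [384, 381, 385, 320, 407, 434, 436, 429, 422, 410, 404, 397, 394, 363, 215, 224, 223, 228, 237, 286, 281, 271, 276, 401, 356, 262, 266, 266, 262, 245, 259, 248, 261, 252, 241, 258, 253, 245, 241, 239, 247, 236, 245, 268, 217]
150 [392, 390, 388, 402, 293, 281, 276, 279, 277, 272, 284, 260, 268, 276, 273, 267, 268, 260, 267, 249, 245, 249, 256, 254, 254, 253, 256, 249, 263, 253, 229, 350, 340, 344, 348, 263, 345, 333, 336]
190 [388, 384, 395, 268, 217, 295, 287, 282, 267, 242, 242, 233, 242, 234, 216, 218, 219, 228, 220, 222, 230, 225, 221, 222, 227, 233, 236, 232, 235, 237, 238, 384, 378, 383, 252, 188, 372, 369, 365]
230 [359, 368, 361, 369, 226, 245, 277, 276, 289, 271, 280, 282, 268, 278, 290, 295, 292, 296, 289, 313, 290, 286, 302, 286, 290, 304, 290, 302, 286, 281, 260, 388, 400, 397, 392, 400, 399, 406, 414]
```

```bash
python3 - <<'E'
from h import *
s=load('w8'); U=np.array([-.192,-.981,0]);V=np.array([.981,-.192,0])
def f(n,p,z):
    X=atz(s,p,z); print(n,(X@U).round(4),(X@V).round(4))
f('L',(281.5,150),.049);f('R',(361.5,150),.049);f('end',(335,138.5),.049);f('face',(335,127),.031);f('face',(335,127),.012)
g=s['image'].astype(int)
print([(c,g[132,c].tolist()) for c in range(292,362,3)]); print([(c,g[108,c].sum()) for c in range(346,380,2)])
E
```

```text
L -0.2603 0.4601
R -0.2603 0.497
end -0.2654 0.4848
face -0.2711 0.4853
face -0.2719 0.4859
[(292, [114, 98, 84]), (295, [117, 103, 88]), (298, [112, 98, 83]), (301, [113, 97, 85]), (304, [115, 100, 82]), (307, [118, 101, 84]), (310, [117, 100, 81]), (313, [116, 98, 81]), (316, [113, 98, 80]), (319, [114, 96, 80]), (322, [113, 96, 78]), (325, [112, 96, 80]), (328, [112, 97, 80]), (331, [107, 92, 75]), (334, [110, 92, 77]), (337, [113, 97, 79]), (340, [114, 95, 75]), (343, [101, 89, 75]), (346, [124, 118, 109]), (349, [125, 116, 105]), (352, [126, 114, 105]), (355, [124, 115, 104]), (358, [126, 115, 106]), (361, [122, 114, 103])]
[(346, np.int64(416)), (348, np.int64(412)), (350, np.int64(407)), (352, np.int64(416)), (354, np.int64(414)), (356, np.int64(402)), (358, np.int64(354)), (360, np.int64(354)), (362, np.int64(363)), (364, np.int64(366)), (366, np.int64(360)), (368, np.int64(362)), (370, np.int64(353)), (372, np.int64(353)), (374, np.int64(359)), (376, np.int64(353)), (378, np.int64(359))]
```

>>> apply_moves(
  moves=[
    [[-0.03, -0.04, 0.1, 0, 1], [-0.03, -0.04, 0.2, 0, 1], [-0.03, -0.04, 0.27, 0, 1], [-0.03, -0.04, 0.3, 0, 1], [-0.03, -0.04, 0.31, 0, 1], [-0.03, -0.04, 0.31, 0, 1], [-0.03, -0.04, 0.31, 0, 1]],
  ],
)

```text
time: 11.78
tool_pos: [0.5024, 0.0885, 0.2169]
ee_rot: [-3.141, 0.0, 1.378]
wrist_force: [-4.8, -1.0, 5.7]
width: 0.0378
finger_force: 29.9
```

>>> apply_moves(
  moves=[
    [[0, 0, 0, 0, 0.4], [0, 0, 0, 0, 0.4], [0, 0, 0, 0, 0.4], [0, 0, -0.5, 0, 0.4], [0, 0, -1.2, 0, 0.4], [0, 0, -1.8, 0, 0.4], [0, 0, -1.8, 0, 0.4]],
  ],
)

```text
time: 12.65
tool_pos: [0.5036, 0.0885, 0.3089]
ee_rot: [3.135, -0.002, 1.378]
wrist_force: [-0.6, -1.0, -0.3]
width: 0.0563
finger_force: 0.0
```

```bash
python3 - <<'E'
from h import *
s=snap('wrist','w9')
o=telemetry.get_obs();print(o['time'],o['tool_pos'],o['ee_rot'],o['width'],o['wrist_force'])
U=np.array([-.192,-.981,0]);V=np.array([.981,-.192,0])
g=s['image'].astype(int).sum(2)
# expected outline
cu,cv=-.1832-.02,.4766
for du,dv in [(-.0625,-.019),(-.0625,.019),(0.01,-.019),(0.01,.019)]: print(proj(s,[*((cu+du)*U+(cv+dv)*V)[:2],.033]).round(1))
print('fixed face',proj(s,[*(-.2705*U+cv*V)[:2],.031]).round(1))
p=proj(s,[*(-.23*U+cv*V)[:2],.033]).round().astype(int);q=proj(s,[*(-.2658*U+(cv+.004)*V)[:2],.033]).round().astype(int);print(p,q)
print('row',p[1],[(c,g[p[1],c]) for c in range(p[0]-60,p[0]+60,3)])
print('row+50',[(c,g[p[1]+50,c]) for c in range(p[0]-60,p[0]+60,3)])
print('col',q[0],[(r,g[r,q[0]]) for r in range(q[1]-35,q[1]+30,2)])
# trigger/grip targets
for n,x,y in [('grip',-29,-50),('gripback',-38,-50),('trig',15,-50)]:
    print(n,((-.2995+x*.001)*U+(.4146+y*.001)*V)[:2].round(4))
E
```

```text
12.7 [0.50294356 0.08846264 0.30677747] [ 3.13905249e+00 -5.95506679e-04  1.37798076e+00] 0.05653038776757047 [-0.04385702  0.47839973  0.36453098]
[292.8 138.4]
[345.8 138.4]
[295.  236.1]
[344.1 236.1]
fixed face [319.3 131.5]
[319 188] [325 138]
row 188 [(259, np.int64(366)), (262, np.int64(379)), (265, np.int64(369)), (268, np.int64(379)), (271, np.int64(384)), (274, np.int64(381)), (277, np.int64(388)), (280, np.int64(392)), (283, np.int64(393)), (286, np.int64(392)), (289, np.int64(404)), (292, np.int64(244)), (295, np.int64(303)), (298, np.int64(294)), (301, np.int64(310)), (304, np.int64(296)), (307, np.int64(274)), (310, np.int64(301)), (313, np.int64(287)), (316, np.int64(252)), (319, np.int64(245)), (322, np.int64(224)), (325, np.int64(246)), (328, np.int64(247)), (331, np.int64(255)), (334, np.int64(273)), (337, np.int64(264)), (340, np.int64(273)), (343, np.int64(218)), (346, np.int64(391)), (349, np.int64(388)), (352, np.int64(377)), (355, np.int64(365)), (358, np.int64(374)), (361, np.int64(378)), (364, np.int64(397)), (367, np.int64(386)), (370, np.int64(394)), (373, 
[... 1027 characters left out ...]
, np.int64(414)), (113, np.int64(443)), (115, np.int64(443)), (117, np.int64(423)), (119, np.int64(409)), (121, np.int64(410)), (123, np.int64(380)), (125, np.int64(267)), (127, np.int64(268)), (129, np.int64(238)), (131, np.int64(314)), (133, np.int64(313)), (135, np.int64(445)), (137, np.int64(431)), (139, np.int64(420)), (141, np.int64(335)), (143, np.int64(286)), (145, np.int64(288)), (147, np.int64(281)), (149, np.int64(268)), (151, np.int64(277)), (153, np.int64(273)), (155, np.int64(267)), (157, np.int64(277)), (159, np.int64(272)), (161, np.int64(268)), (163, np.int64(263)), (165, np.int64(266)), (167, np.int64(250))]
grip [0.4207 0.2523]
gripback [0.4225 0.2611]
trig [0.4123 0.2091]
```

```bash
python3 - <<'E'
from h import *
rel([.4191,.2439,.30],2.948)
E
```

```text
rel [ 2.73  -2.242  0.136] turn -8.996
```

>>> apply_moves(
  moves=[
    [[2.73, -2.24, 0.14, -9, 0.05], [2.73, -2.24, 0.14, -9, 0.05], [2.73, -2.24, 0.14, -9, 0.05], [2.73, -2.24, 0.14, -9, 0.05], [2.73, -2.24, 0.14, -9, 0.05], [2.73, -2.24, 0.14, -9, 0.05], [2.73, -2.24, 0.14, -9, 0.05], [2.73, -2.24, 0.14, -9, 0.05], [2.73, -2.24, 0.14, -9, 0.05], [2.73, -2.24, 0.14, -9, 0.05]],
  ],
)

```text
time: 13.95
tool_pos: [0.4184, 0.2437, 0.2969]
ee_rot: [-3.139, -0.003, 2.948]
wrist_force: [-0.4, 0.5, 0.3]
width: 0.0894
finger_force: 0.0
```

```bash
python3 - <<'E'
from h import *
s=snap('wrist','w10')
o=telemetry.get_obs();print(o['time'],o['tool_pos'],o['ee_rot'],o['width'])
rel([.4191,.2439,.215],2.948)
U=np.array([-.192,-.981,0]);V=np.array([.981,-.192,0])
# scan dark grip/trigger along U at v=.350 (outer part) in wrist view, z=.044
for v in (.345,.355):
  g=s['image'].astype(int).sum(2)
  print(v,[(round(u,4),int(g[tuple(proj(s,[*(u*U+v*V)[:2],.044]).round().astype(int)[::-1])])) for u in np.arange(-.345,-.27,.002)])
# tips project
print(proj(s,[*(-.345*U+.35*V)[:2],.044]),proj(s,[*(-.27*U+.35*V)[:2],.044]))
E
```

```text
14.0 [0.41850089 0.24371241 0.29727569] [-3.13974233e+00 -2.55465440e-03  2.94748680e+00] 0.0894728385635215
rel [-0.011  0.006  1.646] turn -0.003
0.345 [(np.float64(-0.345), 258), (np.float64(-0.343), 271), (np.float64(-0.341), 276), (np.float64(-0.339), 280), (np.float64(-0.337), 104), (np.float64(-0.335), 127), (np.float64(-0.333), 118), (np.float64(-0.331), 117), (np.float64(-0.329), 123), (np.float64(-0.327), 130), (np.float64(-0.325), 121), (np.float64(-0.323), 123), (np.float64(-0.321), 144), (np.float64(-0.319), 163), (np.float64(-0.317), 278), (np.float64(-0.315), 283), (np.float64(-0.313), 281), (np.float64(-0.311), 282), (np.float64(-0.309), 283), (np.float64(-0.307), 281), (np.float64(-0.305), 295), (np.float64(-0.303), 297), (np.float64(-0.301), 277), (np.float64(-0.299), 289), (np.float64(-0.297), 236), (np.float64(-0.295), 127), (np.float64(-0.293), 119), (np.float64(-0.291), 130), (np.float64(-0.289), 126), (np.float64(-0.287), 128), (np.float64(-0.285), 122), (np.float64(-0.283), 306), (np.float64(-0.281), 286), (np.float64(-0.279), 282), (np.float64(-0.277), 278), 
[... 468 characters left out ...]
p.float64(-0.317), 296), (np.float64(-0.315), 299), (np.float64(-0.313), 319), (np.float64(-0.311), 279), (np.float64(-0.309), 444), (np.float64(-0.307), 442), (np.float64(-0.305), 443), (np.float64(-0.303), 444), (np.float64(-0.301), 469), (np.float64(-0.299), 478), (np.float64(-0.297), 85), (np.float64(-0.295), 129), (np.float64(-0.293), 121), (np.float64(-0.291), 145), (np.float64(-0.289), 134), (np.float64(-0.287), 118), (np.float64(-0.285), 166), (np.float64(-0.283), 477), (np.float64(-0.281), 453), (np.float64(-0.279), 445), (np.float64(-0.277), 445), (np.float64(-0.275), 450), (np.float64(-0.273), 439), (np.float64(-0.271), 436)]
[361.54717263 239.40605881] [255.33696075 239.3454157 ]
```

>>> apply_moves(
  moves=[
    [[-0.01, 0.04, 0.8, 0, 0.05], [-0.01, 0.04, 1.4, 0, 0.05], [-0.01, 0.04, 1.65, 0, 0.05], [-0.01, 0.04, 1.65, 0, 0.05], [-0.01, 0.04, 1.65, 0, 0.5], [-0.01, 0.04, 1.65, 0, 0.5], [-0.01, 0.04, 1.65, 0, 0.5], [-0.01, 0.04, 1.65, 0, 0.5]],
  ],
)

```text
time: 15.0
tool_pos: [0.4196, 0.2447, 0.2174]
ee_rot: [-3.137, 0.0, 2.949]
wrist_force: [-4.0, -11.6, 7.2]
width: 0.0525
finger_force: 5.3
```

```bash
python3 - <<'E'
from h import *
o=telemetry.get_obs();print(o['time'],o['tool_pos'],o['ee_rot'],o['width'],o['finger_force'],o['wrist_force'])
E
```

```text
15.0 [0.41962263 0.24472584 0.21735055] [-3.13735514e+00  2.41008752e-04  2.94904024e+00] 0.05252511370807767 5.3380827605724335 [ -3.97568857 -11.64737474   7.21761934]
```

>>> apply_moves(
  moves=[
    [[0, 0, 0, 0, 1], [0, 0, 0, 0, 1], [0, 0, 0, 0, 1], [0, 0, 0, 0, 1], [0, 0, 0, 0, 1]],
  ],
)

```text
time: 15.62
tool_pos: [0.4197, 0.2458, 0.2172]
ee_rot: [-3.141, -0.0, 2.949]
wrist_force: [-2.0, -1.7, 5.5]
width: 0.0335
finger_force: 30.0
```

```bash
python3 - <<'E'
from h import *
o=telemetry.get_obs();print(o['time'],o['tool_pos'],o['ee_rot'],o['width'],o['finger_force'],o['wrist_force'])
E
```

```text
15.625 [0.41965995 0.24579275 0.21716057] [-3.14125797e+00 -2.45335560e-05  2.94888812e+00] 0.03353546200303909 29.95536618400365 [-2.02670802 -1.66195882  5.47630767]
```

>>> apply_moves(
  moves=[
    [[0, 0, 0, 0, 0.1], [0, 0, 0, 0, 0.1], [0, 0, 0, 0, 0.1], [0, 0, 0, 0, 0.1], [0, 0, 0, 0, 0.1], [0, 0, 0, 0, 0.1]],
  ],
)

```text
time: 16.38
tool_pos: [0.4196, 0.2461, 0.2164]
ee_rot: [3.141, -0.001, 2.949]
wrist_force: [1.5, -0.3, 0.4]
width: 0.0844
finger_force: 0.0
```

>>> apply_moves(
  moves=[
    [[0, 0, 0, 0, 1], [0, 0, 0, 0, 1], [0, 0, 0, 0, 1], [0, 0, 0, 0, 1], [0, 0, 0, 0, 1], [0, 0, 0, 0, 1], [0, 0, 0, 0, 1]],
  ],
)

```text
time: 17.25
tool_pos: [0.4189, 0.246, 0.216]
ee_rot: [-3.141, -0.003, 2.949]
wrist_force: [-5.6, 1.8, 0.0]
width: 0.0337
finger_force: 30.0
```

>>> apply_moves(
  moves=[
    [[0, 0, 0, 0, 0.1], [0, 0, 0, 0, 0.1], [0, 0, 0, 0, 0.1], [0, 0, 0, 0, 0.1], [0, 0, 0, 0, 0.1], [0, 0, 0, 0, 0.1]],
  ],
)

```text
time: 18.0
tool_pos: [0.4203, 0.2462, 0.2174]
ee_rot: [3.139, 0.002, 2.949]
wrist_force: [0.3, 0.8, 0.2]
width: 0.0844
finger_force: 0.0
```

>>> apply_moves(
  moves=[
    [[0, 0, 0, 0, 1], [0, 0, 0, 0, 1], [0, 0, 0, 0, 1], [0, 0, 0, 0, 1], [0, 0, 0, 0, 1], [0, 0, 0, 0, 1], [0, 0, 0, 0, 1]],
  ],
)

```text
time: 18.88
tool_pos: [0.4192, 0.2459, 0.2164]
ee_rot: [-3.141, -0.002, 2.949]
wrist_force: [-4.5, 0.1, 3.2]
width: 0.0338
finger_force: 29.9
```

>>> apply_moves(
  moves=[
    [[0, 0, 0, 0, 0.1], [0, 0, 0, 0, 0.1], [0, 0, 0, 0, 0.1], [0, 0, 0, 0, 0.1], [0, 0, 0, 0, 0.1], [0, 0, 0, 0, 0.1]],
  ],
)

```text
time: 19.62
tool_pos: [0.4202, 0.2462, 0.2172]
ee_rot: [3.14, 0.001, 2.949]
wrist_force: [0.3, 0.4, 0.0]
width: 0.0845
finger_force: 0.0
```

>>> apply_moves(
  moves=[
    [[0, 0, 0, 0, 1], [0, 0, 0, 0, 1], [0, 0, 0, 0, 1], [0, 0, 0, 0, 1], [0, 0, 0, 0, 1], [0, 0, 0, 0, 1], [0, 0, 0, 0, 1]],
  ],
)

```text
time: 20.5
tool_pos: [0.419, 0.2445, 0.2164]
ee_rot: [-3.136, -0.003, 2.948]
wrist_force: [-3.9, -5.8, 4.1]
width: 0.0384
finger_force: 30.1
```

>>> apply_moves(
  moves=[
    [[0, 0, 0, 0, 0.1], [0, 0, 0, 0, 0.1], [0, 0, 0, 0, 0.1], [0, 0, 0, 0, 0.1], [0, 0, 0, 0, 0.1], [0, 0, 0, 0, 0.1]],
  ],
)

```text
time: 21.25
tool_pos: [0.4198, 0.2461, 0.2167]
ee_rot: [3.141, 0.0, 2.949]
wrist_force: [-0.3, -0.5, 0.8]
width: 0.0849
finger_force: 0.0
```

>>> apply_moves(
  moves=[
    [[0, 0, 0, 0, 1], [0, 0, 0, 0, 1], [0, 0, 0, 0, 1], [0, 0, 0, 0, 1], [0, 0, 0, 0, 1], [0, 0, 0, 0, 1], [0, 0, 0, 0, 1]],
  ],
)

```text
time: 22.12
tool_pos: [0.4188, 0.2445, 0.2161]
ee_rot: [-3.136, -0.003, 2.948]
wrist_force: [-3.5, -4.7, 3.3]
width: 0.0384
finger_force: 30.1
```

>>> apply_moves(
  moves=[
    [[0, 0, 0, 0, 0.05], [0, 0, 0, 0, 0.05], [0, 0, 0, 0, 0.05], [0, 0, 0, 0, 0.05], [0, 0, 0, 0, 0.05], [0, 0, 0, 0, 0.05], [0, 0, -1, 0, 0.05], [0, 0, -2, 0, 0.05], [0, 0, -2, 0, 0.05]],
  ],
)

```text
time: 23.25
tool_pos: [0.421, 0.2465, 0.322]
ee_rot: [3.135, 0.009, 2.949]
wrist_force: [-0.5, 1.0, -0.2]
width: 0.0894
finger_force: 0.0
```

```bash
python3 - <<'E'
from h import *
rel([.47,.10,.33],1.3776)
E
```

```text
rel [-1.523 -2.688 -0.16 ] turn 9.003
```

>>> apply_moves(
  moves=[
    [[-1.5, -2.7, -0.2, 9, 0.05], [-1.5, -2.7, -0.2, 9, 0.05], [-1.5, -2.7, -0.2, 9, 0.05], [-1.5, -2.7, -0.2, 9, 0.05], [-1.5, -2.7, -0.2, 9, 0.05], [-1.5, -2.7, -0.2, 9, 0.05], [-1.5, -2.7, -0.2, 9, 0.05], [-1.5, -2.7, -0.2, 9, 0.05], [-1.5, -2.7, -0.2, 9, 0.05], [-1.5, -2.7, -0.2, 9, 0.05]],
  ],
)

```text
time: 24.5
tool_pos: [0.4673, 0.099, 0.3254]
ee_rot: [-3.14, 0.0, 1.379]
wrist_force: [-0.5, -0.1, 0.3]
width: 0.0895
finger_force: 0.0
```

```bash
python3 - <<'E'
from h import *
s=snap('wrist','w11')
U=np.array([-.192,-.981,0]);V=np.array([.981,-.192,0]);g=s['image'].astype(int)
P=lambda u,v,z:tuple(proj(s,[*(u*U+v*V)[:2],z]).round().astype(int)[::-1])
print('along',[(round(u,4),int(g[P(u,.4766,.032)].sum())) for u in np.arange(-.29,-.12,.002)])
for u in(-.255,-.22,-.17): print(u,[(round(v,4),int(g[P(u,v,.033)].sum())) for v in np.arange(.445,.51,.002)])
print('trig',[(round(u,4),int(g[P(u,.352,.044)].sum())) for u in np.arange(-.34,-.27,.002)])
E
```

```text
along [(np.float64(-0.29), 398), (np.float64(-0.288), 403), (np.float64(-0.286), 344), (np.float64(-0.284), 427), (np.float64(-0.282), 437), (np.float64(-0.28), 418), (np.float64(-0.278), 413), (np.float64(-0.276), 389), (np.float64(-0.274), 264), (np.float64(-0.272), 306), (np.float64(-0.27), 289), (np.float64(-0.268), 281), (np.float64(-0.266), 284), (np.float64(-0.264), 272), (np.float64(-0.262), 260), (np.float64(-0.26), 243), (np.float64(-0.258), 255), (np.float64(-0.256), 258), (np.float64(-0.254), 281), (np.float64(-0.252), 267), (np.float64(-0.25), 272), (np.float64(-0.248), 292), (np.float64(-0.246), 258), (np.float64(-0.244), 272), (np.float64(-0.242), 285), (np.float64(-0.24), 288), (np.float64(-0.238), 277), (np.float64(-0.236), 292), (np.float64(-0.234), 295), (np.float64(-0.232), 293), (np.float64(-0.23), 298), (np.float64(-0.228), 295), (np.float64(-0.226), 295), (np.float64(-0.224), 278), (np.float64(-0.222), 295), (np.float64(-0.22), 284), (np.float64(-0.218), 286), (np.float64(-0.216), 286), (np.float64(-0.214), 265), (np.float64(-0.212), 287), (np.float64(-0.21), 2
[... 4021 characters left out ...]
123), (np.float64(-0.322), 102), (np.float64(-0.32), 127), (np.float64(-0.318), 80), (np.float64(-0.316), 107), (np.float64(-0.314), 250), (np.float64(-0.312), 234), (np.float64(-0.31), 241), (np.float64(-0.308), 249), (np.float64(-0.306), 252), (np.float64(-0.304), 421), (np.float64(-0.302), 413), (np.float64(-0.3), 414), (np.float64(-0.298), 410), (np.float64(-0.296), 400), (np.float64(-0.294), 400), (np.float64(-0.292), 167), (np.float64(-0.29), 207), (np.float64(-0.288), 215), (np.float64(-0.286), 209), (np.float64(-0.284), 207), (np.float64(-0.282), 198), (np.float64(-0.28), 201), (np.float64(-0.278), 190), (np.float64(-0.276), 282), (np.float64(-0.274), 271), (np.float64(-0.272), 282)]
```

```bash
python3 -c "
from bench import ticket
print(ticket.close_job())"
```

```text
the job is handed in; nothing more can be done
None
```

The graver lies flat in the tray beside the other one, and the oil stone is on the bed gripped between both jaws with the trigger released; I handed the job in at about 24.5 s, but no verdict came back.

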